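# Drive a stuck plug out of a sculptor's plinth

## Task

The pale wooden plug is stuck in the bore of the black-stained plinth on the drive-out stand. Take the yellow-handled drift from the rack (the red and blue ones are too short), lower its steel stem into the bore and, keeping hold of it, press steadily down (no dropping or hammering) until the plug has dropped out underneath onto the stand's tray and the drift's brass collar rests on the plinth. Push the plug only with the drift, never with the gripper, then let go and leave the drift standing there.

Things in the scene. Friction and masses are not known exactly. Their poses are not given: they have to be found in the camera images.
- drift: Yellow-handled drift, loose, 120 g, 131 mm tall, upright in a rack hole. Origin: centre of the stem's tip; z up along it. Above the tip: steel stem 14 mm dia, 0 to 65 mm; brass collar 52 mm dia, 65 to 71 mm; round yellow handle 28 mm dia, 71 to 131 mm. The red and blue drifts beside it look alike but have 22 mm stems.
- plug: Pale wooden plug, a solid cylinder 32 mm dia, 36 mm long, 30 g, loose but gripped by the bore. Origin at its centre, z along its axis. It starts upright in the bore, its top 6 mm below the plinth's top face. A push of about 8 to 18 N moves it down; after some 30 mm the bore lets go and it drops onto the tray.
- stand: Fixed plywood stand and black-stained wooden plinth, one piece. Origin: on the bore axis at table height; z up. Plinth 100 x 100 mm, underside 80 and top face 125 mm above the table; a 34 mm vertical bore goes through its middle. Below: side walls at y = -44 and +44 mm, and a tray 120 (x) x 100 mm, floor 5 mm above the table, with 25 mm high lips at its two open ends.
- rack: Fixed mid-brown wooden rack, 70 (x) x 250 (y) x 78 mm high. Origin: middle of its underside, at table height; z up. Three vertical 24 mm through holes in a row along y at -80, 0 and +80 mm; a drift stands in each with its collar on the top face, its tip (yellow one) 13 mm above the table. Which drift is in which hole varies.
Not all that is in view belongs to the job. Leave any green or pink look-alike of the stand alone. Several things have the shape of the drift; the one meant has the colours described above.

How it is judged:
By the outcome, as a careful person would: the job done as asked, in the order asked, and still so for the second after the job is handed in, with the robot touching nothing.
It also fails if it takes over 42 s, if anything falls off the work surface, if the arm or the gripper's body presses on something with over 40 N, if the wrist force passes 120 N, or if a joint passes its speed limit or range.

## Robot

A 7-joint arm with a two-finger parallel gripper is mounted at the origin on the work surface. World frame = base frame: x ahead of the robot, y to its left, z up, the work surface at z = 0. Lengths are in m, angles in rad, forces in N, time in s.
With the tool pointing down it reaches from about 0.425 to 0.975 m from the base axis. Payload 16.7 kg.
Tool frame: the origin (TCP) lies midway between the tips of the shut fingers; the grasp point (between the pads) lies 19 mm behind it; z points along the fingers, y is the direction in which the jaws open and shut (so a half turn about z gives the same grasp; the last joint's range is limited). The gripper opens to 85 mm and grips with 20 to 120 N. Pads are 22 mm wide; open, the fingers measure 114 mm over their backs; the gripper's body (76 mm by 85 mm) begins 54 mm behind the grasp point. The pads swing forward as they close: fully open they stand 13 mm farther back than shut.
Start: joints at [-1.313, 0.426, 0.074, 1.606, -0.034, 1.111, -0.067], TCP at [0.267, 0.62, 0.231] pointing down, gripper open.
Joint ranges: [-2.85, 2.85], [-0.5, 2.14], [-1.23, 1.37], [0.21, 2.46], [-1.02, 4.16], [0.16, 2.05], [-2.73, 2.73]. Speed limits (rad/s): [1.89, 1.89, 2.39, 2.39, 3.01, 3.01, 3.01].

## Interface

Orientations are given as a unit quaternion [x, y, z, w].
In Python, from station import arm gives the robot as it stands. The module is installed in compiled form; this text tells all that it offers.
- The arm moves only by the tool drive_tool, never from a script. Its argument "series" is text: rows parted by semicolons, each of 4 numbers parted by spaces: the shift along the tool's x, y, z in mm, then the turn about the tool's z in degrees. In form: x y z yaw; .... A call has 1 to 10 rows; each row is the pose to reach, as a shift and turn from the pose commanded when the call began, along the tool's axes at that moment; what a row does not reach only later rows make up. A row lasts 1/10 s, in which the tool goes at most 50 mm and 8.59 degrees, less where a joint would pass 70% of its speed; a pose out of reach is approached as far as the arm can. A call with a gripper value outside its range is refused whole. "jaw" is the closure, from 0 (fully open) to 1 (shut), set as the call begins (left out, the last holds). The fingers move at their own pace and stop on an object; "force" is the grip in N (left out, the last holds). Time passes only in rows, so rows that repeat a pose let the fingers close. It gives the time, the measured TCP pose, the force and the opening at its end, in the units of the state.
- arm.observe(): the state, without advancing time (a new reading comes with each control period).
- arm.grab_frame(name): name is "side" or "top" or "wrist"; returns a dict with "image" (420x560x3 uint8, red, green, blue), "mtx" (3x3 intrinsics, pixels), "distortion" ([k1, k2, p1, p2, k3] as OpenCV has them; the pictures are not rectified), "rvec" (rotation vector, rad) and "tvec" (3), from world to camera coordinates, as OpenCV has them. Camera axes: x right, y down, z forward; pixel columns grow to the right and rows downward; lengths in m; the calibration is good to about 2 mm. A picture is of the moment at which its call begins. There is no depth.
- arm.hand_in(): hands the job in, once; it reports no verdict.
Trained networks look in the newest picture that a camera, given by its name, has taken for a name from the list of things; names that differ only in an ending like _2 or _b are one class to them, and where a whole thing is asked for, a point or a joint stands for the part that bears it (a point fixed in the world has none). Each returns a list of dicts, best first, with "conf" (0 to 1); they miss things now and then, are a little off and sometimes report something else, mostly with a low value. They report only what shows in the picture. A call takes as long as a camera call. They do not tell look-alikes from the thing itself.
- arm.search_frame(name, camera): "pixel" ([column, row] in pixels, amid what is visible of it).
- arm.trace(name, camera): "mask" (420x560 bool, what is visible of it) and "pixel" ([column, row] in pixels, amid what is visible of it).
The state is a dict: "t": time; "joints": joint angles; "dq": joint speeds; "tau": joint torques, N m; "position": TCP position; "ee_rot": TCP orientation; "contact_force": force on the tool from outside, world axes, zero at the start; "ft_torque": the same for the moment, N m; "gripper_width": finger opening in m.
Only numpy, scipy, OpenCV 4.12 (cv2) and the standard library are available. Lean on these libraries where they do the work, as an engineer would, in place of code of your own. Each camera call takes 0.05 s, during which the arm holds its last target.

## Working session

There is one attempt and no reset: what is moved stays moved. The work goes in short steps, Python scripts to look and compute and a tool call to move; the robot and the scene stay as the last step left them, time stands still between calls to the robot, and variables do not carry over. Pictures are saved under pics/ and viewed, and the job is handed in when it is done.

Besides the shell and the picture viewer there is one more tool, called after "Call:" as name(argument=value, ...) on one line, values as JSON. drive_tool: Moves the arm, as the interface text tells. Its arguments: {"type":"object","properties":{"series":{"type":"string"},"jaw":{"type":"number"},"force":{"type":"number"}},"required":["series"]}

```bash
mkdir -p pics
python3 - <<'E'
from station import arm
import cv2
for c in ["top","side"]:
    f=arm.grab_frame(c); cv2.imwrite(f"pics/{c}0.png",f["image"][:,:,::-1])
    for n in ["drift","plug","stand","rack"]:
        print(c,n,[(round(d["conf"],2),[round(float(v)) for v in d["pixel"]]) for d in arm.search_frame(n,c)])
s=arm.observe(); print(s["t"],s["position"],s["ee_rot"],s["contact_force"],s["gripper_width"])
E
```

```text
top drift [(0.93, [177, 249]), (0.62, [180, 177]), (0.15, [195, 186])]
top plug [(0.73, [351, 182])]
top stand [(0.97, [435, 195]), (0.55, [346, 192])]
top rack [(0.89, [195, 188])]
side drift [(0.69, [247, 284]), (0.68, [190, 240])]
side plug [(0.53, [297, 166])]
side stand [(0.79, [385, 202]), (0.77, [301, 191]), (0.74, [345, 160])]
side rack [(0.67, [190, 284])]
0.5 [0.26708755 0.61988063 0.2312936 ] [ 2.02041982e-01  9.79376862e-01 -1.70586027e-05 -1.63511919e-05] [-0.67294188  0.75200479  0.11833919] 0.08528298826140569
```

View pics/top0.png

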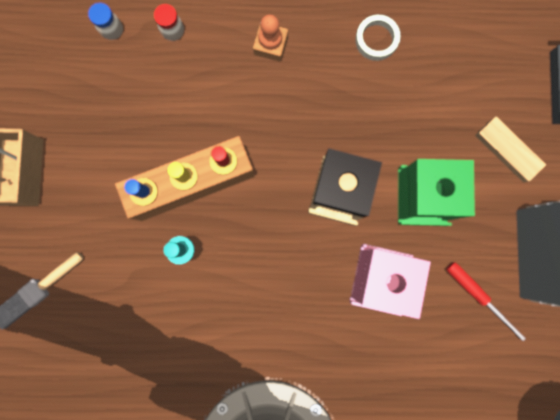

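View pics/side0.png

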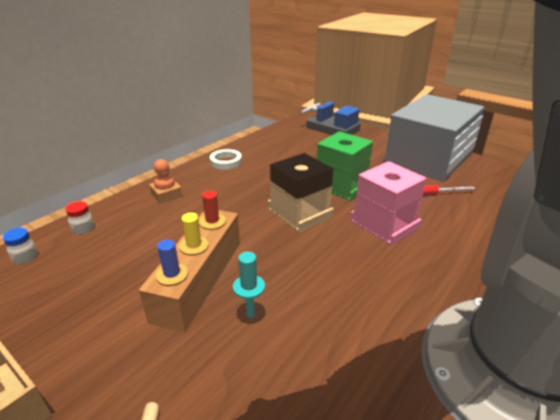

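```bash
cat > h.py <<'E'
from station import arm
import cv2, numpy as np
def ray(f,px):
    R=cv2.Rodrigues(np.array(f["rvec"],float))[0]; t=np.array(f["tvec"],float).reshape(3)
    u=cv2.undistortPoints(np.array([[px]],float),np.array(f["mtx"]),np.array(f["distortion"]))[0,0]
    return -R.T@t, R.T@np.array([u[0],u[1],1.])
def atz(f,px,z):
    o,d=ray(f,px); return o+d*(z-o[2])/d[2]
def proj(f,P):
    return cv2.projectPoints(np.array(P,float).reshape(-1,1,3),np.array(f["rvec"],float),np.array(f["tvec"],float),np.array(f["mtx"]),np.array(f["distortion"]))[0][:,0]
def big(m):
    n,l,s,c=cv2.connectedComponentsWithStats(m.astype(np.uint8)); k=1+np.argmax(s[1:,4]); return l==k,s[k],c[k]
E
python3 - <<'E'
from h import *
for c in ["top","side"]:
    f=arm.grab_frame(c); im=f["image"]; 
    print(c,"cam",ray(f,[280,210])[0].round(3))
    cv2.imwrite(f"pics/{c}_z.png",cv2.resize(im[120:270,100:400] if c=="top" else im[130:330,130:350],None,fx=2.6,fy=2.6,interpolation=cv2.INTER_CUBIC)[:,:,::-1])
    for n in ["rack","stand","plug"]:
      for d in arm.trace(n,c):
        m=d["mask"]; print(n,round(d["conf"],2),d["pixel"],m.sum(),cv2.boxPoints(cv2.minAreaRect(np.argwhere(m)[:,::-1].astype(np.float32))).round(1).tolist())
    if c=="top":
        for nm,p,z in [("plug",(348,182),.119),("ytop",(177,171),.144),("yc",(182,176),.084),("rackc",(185,177),.078),("cyan",(180,250),0.07),("pink",(395,283),.125)]: print(nm,atz(f,p,z).round(4))
    else:
        for nm,p,z in [("plug",(301,168),.119),("ytop",(191,217),.144)]: print(nm,atz(f,p,z).round(4))
E
```

```text
top cam [ 0.392 -0.017  0.862]
rack 0.66 [194.4, 182.2] 3972 [[113.80000305175781, 183.3000030517578], [238.0, 134.5], [254.8000030517578, 177.10000610351562], [130.5, 225.89999389648438]]
stand 0.85 [343.7, 190.5] 3800 [[307.29998779296875, 213.5], [324.70001220703125, 146.0], [383.29998779296875, 161.10000610351562], [365.79998779296875, 228.60000610351562]]
stand 0.61 [389.6, 280.9] 4159 [[348.8999938964844, 303.3999938964844], [362.3999938964844, 244.1999969482422], [431.1000061035156, 259.79998779296875], [417.70001220703125, 319.0]]
stand 0.58 [436.0, 194.3] 4839 [[396.5, 158.5], [474.1000061035156, 156.5], [475.79998779296875, 224.8000030517578], [398.29998779296875, 226.8000030517578]]
plug 0.63 [348.0, 184.1] 238 [[339.0, 174.0], [356.0, 174.0], [356.0, 190.0], [339.0, 190.0]]
plug [ 0.5198 -0.1377  0.119 ]
ytop [0.5298 0.1643 0.144 ]
yc [0.5319 0.1697 0.084 ]
rackc [0.5312 0.1654 0.078 ]
cyan [0.3932 0.1713 0.07  ]
pink [ 0.3417 -0.2187  0.125 ]
side cam [0.042 0.52  0.535]
rack 0.78 [188.4, 283.4] 5216 [[125.80000305175781, 310.1000061035156], [197.5, 190.0], [251.8000030517578, 222.5], [180.10000610351562, 342.6000061035156]]
stand 0.9 [344.8, 160.2] 2483 [[304.3999938964844, 188.1999969482422], [321.0, 126.4000015258789], [376.0, 141.10000610351562], [359.29998779296875, 203.0]]
stand 0.85 [386.2, 204.2] 4408 [[346.29998779296875, 235.3000030517578], [361.8999938964844, 157.39999389648438], [430.3999938964844, 171.10000610351562], [414.79998779296875, 249.0]]
stand 0.68 [299.1, 190.0] 4003 [[268.0, 152.0], [332.0, 152.0], [332.0, 231.0], [268.0, 231.0]]
plug [ 0.5195 -0.1379  0.119 ]
ytop [0.5273 0.167  0.144 ]
```

View pics/top_z.png

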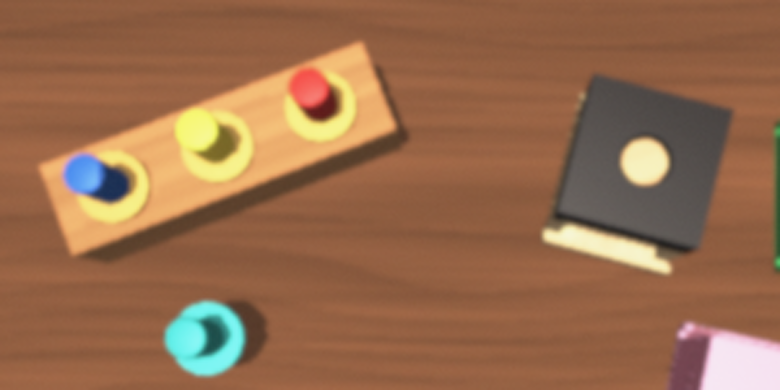

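View pics/side_z.png

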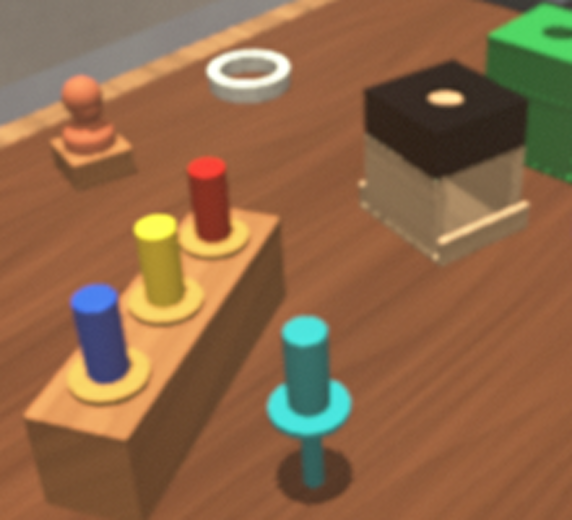

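Run:
```python
from h import *
t=arm.grab_frame("top"); 
Z=lambda p:(p[0]/2.6+100-.3,p[1]/2.6+120-.3)
for nm,p,z in [("ytop",(197,130.5),.144),("ycol",(216,146),.084),("red col",(320,105),.084),("blue col",(111,186),.084),("plug",(645,161),.119)]: print(nm,atz(t,Z(p),z).round(4))
for P,z in [([(40,168),(362,42),(396,128),(73,255)],.078),([(596,76),(731,111),(694,250),(556,214)],.125)]:
    C=np.array([atz(t,Z(p),z) for p in P]); print(C.round(4).tolist(),C.mean(0).round(4))
    d=np.diff(C[[0,1,2,3,0]],axis=0); print(np.linalg.norm(d,axis=1).round(3),np.degrees(np.arctan2(d[:,1],d[:,0])).round(1))
s=arm.grab_frame("side"); im=s["image"]
m=(im[:,:,0]>150)&(im[:,:,1]>140)&(im[:,:,2]<70); m[:, :175]=0;m[:,210:]=0;m[:205]=0;m[223:]=0
M,b,c=big(m); print(b,c)
Y=lambda p:(p[0]/2.6+130-.3,p[1]/2.6+130-.3)
print("side ytop",atz(s,Y((157,228)),.144).round(4),"col",atz(s,Y((166,299)),.084).round(4),"plug",atz(s,Y((445,98)),.119).round(4))
from scipy.spatial.transform import Rotation as R
o=arm.observe(); print(o["position"],R.from_quat(o["ee_rot"]).as_matrix().round(4).tolist())
```

```text
ytop [0.5317 0.167  0.144 ]
ycol [0.5322 0.1682 0.084 ]
red col [0.5638 0.094  0.084 ]
blue col [0.5017 0.2423 0.084 ]
plug [ 0.5205 -0.1373  0.119 ]
[[0.5148, 0.2959, 0.078], [0.6129, 0.0653, 0.078], [0.549, 0.0388, 0.078], [0.4519, 0.269, 0.078]] [0.5321 0.1672 0.078 ]
[0.251 0.069 0.25  0.068] [ -67.  -157.5  112.9   23.1]
[[0.5785, -0.1022, 0.125], [0.5553, -0.1956, 0.125], [0.4586, -0.1698, 0.125], [0.4818, -0.0754, 0.125]] [ 0.5185 -0.1358  0.125 ]
[0.096 0.1   0.097 0.1  ] [-103.9  165.1   76.2  -15.5]
[181 213  17  10  38] [190.15789474 219.63157895]
side ytop [0.5276 0.1688 0.144 ] col [0.5296 0.1685 0.084 ] plug [ 0.5215 -0.14    0.119 ]
[0.26708412 0.61989929 0.23133312] [[-0.9184, 0.3958, -0.0], [0.3958, 0.9184, 0.0001], [0.0001, 0.0, -1.0]]
```

Call:
drive_tool(series="-20 -15 0 2; -60 -45 0 6; -100 -74 0 10; -145 -107 0 15; -190 -140 0 20; -235 -173 0 24; -280 -206 0 29; -325 -240 0 34; -365 -269 0 38; -395 -291 0 41", jaw=0, force=100)

```text
t: 2.0
position: [0.5072, 0.2085, 0.2317]
ee_rot: [0.533, 0.846, 0.0, 0.0]
contact_force: [0.7, -0.2, 1.1]
gripper_width: 0.0857
```

Run:
```python
from h import *
from scipy.spatial.transform import Rotation as R
f=arm.grab_frame("wrist"); cv2.imwrite("pics/w1.png",f["image"][:,:,::-1])
o=arm.observe(); M=R.from_quat(o["ee_rot"]).as_matrix(); p=o["position"]
print(o["t"],p,M.round(3).tolist(),np.degrees(np.arctan2(M[1,1],M[0,1])))
print("shift mm",1000*M.T@(np.array([.531,.168,.231])-p))
print(proj(f,[[.531,.168,.144],[.531,.168,.084]]))
```

```text
2.05 [0.51098816 0.2004695  0.23203276] [[-0.421, 0.907, 0.002], [0.907, 0.421, -0.002], [-0.003, 0.001, -1.0]] 24.916370353039014
shift mm [-37.87535633   4.46852013   1.13946227]
[[284.79884957 263.25755524]
 [283.5706995  236.01078554]]
```

View pics/w1.png

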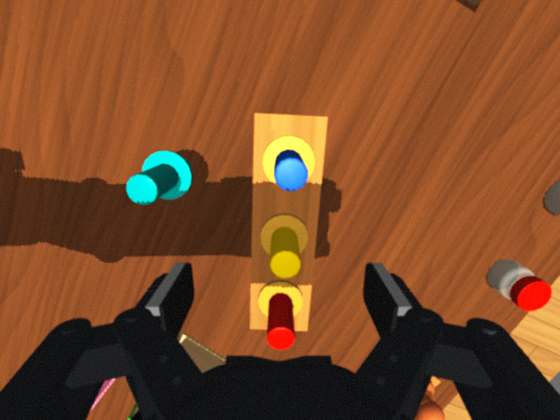

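Call:
drive_tool(series="-18 1 0 1; -33 2.5 0 2.5; -33 2.5 5 2.5; -33 2.5 20 2.5; -33 2.5 40 2.5; -33 2.5 55 2.5; -33 2.5 65 2.5; -33 2.5 70 2.5; -33 2.5 70 2.5; -33 2.5 70 2.5")

```text
t: 3.05
position: [0.5232, 0.182, 0.1618]
ee_rot: [0.55, 0.835, 0.0, 0.0]
contact_force: [0.6, 0.3, -0.3]
gripper_width: 0.0855
```

Run:
```python
from h import *
from scipy.spatial.transform import Rotation as R
f=arm.grab_frame("wrist"); cv2.imwrite("pics/w2.png",f["image"][:,:,::-1])
o=arm.observe(); M=R.from_quat(o["ee_rot"]).as_matrix(); p=o["position"]
print(o["t"],p,np.degrees(np.arctan2(M[1,1],M[0,1])))
print("shift mm",1000*M.T@(np.array([.531,.168,.100])-p))
print(proj(f,[[.531,.168,.144],[.531,.168,.084]]))
```

```text
3.1 [0.52333748 0.18192965 0.16190222] 23.19993399800381
shift mm [-15.83009098   1.50322682  61.90139589]
[[283.7303943  273.21385923]
 [282.38289659 234.92646413]]
```

View pics/w2.png

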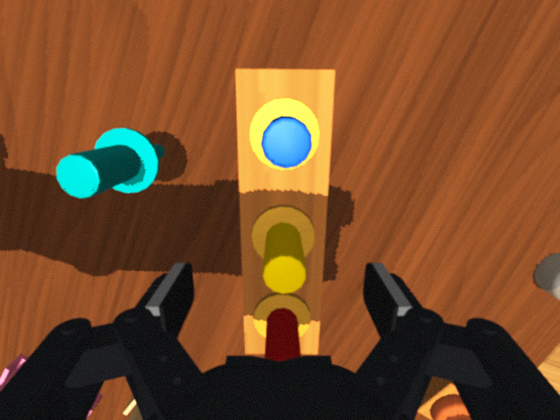

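Call:
drive_tool(series="-8 1 0 0; -16 1.5 0 0; -16 1.5 0 0; -16 1.5 10 0; -16 1.5 25 0; -16 1.5 40 0; -16 1.5 52 0; -16 1.5 60 0; -16 1.5 62 0; -16 1.5 62 0")

```text
t: 4.1
position: [0.5307, 0.1675, 0.0992]
ee_rot: [0.551, 0.835, -0.0, -0.0]
contact_force: [-0.4, -1.2, -0.5]
gripper_width: 0.0855
```

Call:
drive_tool(series="0 0 0 0; 0 0 0 0; 0 0 0 0; 0 0 0 0; 0 0 0 0; 0 0 0 0; 0 0 0 0; 0 0 0 0; 0 0 0 0; 0 0 0 0", jaw=1, force=100)

```text
t: 5.1
position: [0.5309, 0.1677, 0.0999]
ee_rot: [0.551, 0.835, 0.0, 0.0]
contact_force: [-2.3, -0.2, 9.2]
gripper_width: 0.0262
```

Run:
```python
from h import *
from scipy.spatial.transform import Rotation as R
f=arm.grab_frame("side"); cv2.imwrite("pics/s3.png",f["image"][:,:,::-1])
o=arm.observe(); M=R.from_quat(o["ee_rot"]).as_matrix(); p=o["position"]
print(o["t"],p,M.round(3).tolist(),o["gripper_width"],o["contact_force"])
```

```text
5.15 [0.53091117 0.16764376 0.09991341] [[-0.394, 0.919, 0.0], [0.919, 0.394, 0.0], [0.0, 0.001, -1.0]] 0.026069874369561704 [-2.33804088 -1.89425037  9.67923799]
```

View pics/s3.png

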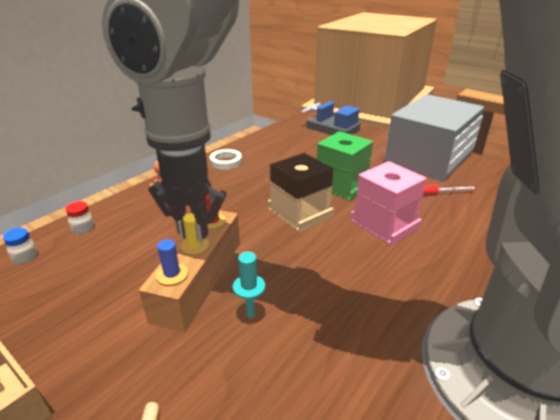

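Call:
drive_tool(series="0 0 -3 0; 0 0 -10 0; 0 0 -22 0; 0 0 -40 0; 0 0 -62 0; 0 0 -85 0; 0 0 -110 0; 0 0 -132 0; 0 0 -148 0; 0 0 -155 0")

```text
t: 6.15
position: [0.5313, 0.1676, 0.2567]
ee_rot: [0.551, 0.835, 0.001, 0.001]
contact_force: [0.6, -0.5, -1.9]
gripper_width: 0.0257
```

Run:
```python
from h import *
from scipy.spatial.transform import Rotation as R
f=arm.grab_frame("side"); cv2.imwrite("pics/s4.png",f["image"][:,:,::-1])
o=arm.observe(); M=R.from_quat(o["ee_rot"]).as_matrix(); p=o["position"]
print(o["t"],p,M.round(3).tolist(),o["gripper_width"],o["contact_force"],o["joints"].round(2) if hasattr(o["joints"],"round") else o["joints"])
print("shift mm",1000*M.T@(np.array([.5205,-.1375,p[2]])-p))
q=p+np.array([0,0,-.087]); print(proj(f,[q,q+[0,0,.065],q+[0,0,.131]]))
```

```text
6.2 [0.53133624 0.16765935 0.25671702] [[-0.394, 0.919, 0.002], [0.919, 0.394, 0.001], [0.0, 0.003, -1.0]] 0.026132750184050486 [ 0.12856976  0.34216426 -1.01613057] [-0.79  0.22  0.43  1.87 -0.1   1.08  0.09]
shift mm [-276.25872118 -130.07899463   -0.47381336]
[[187.25193367 203.62895487]
 [182.15983967 169.05484745]
 [176.44778182 129.91929204]]
```

View pics/s4.png

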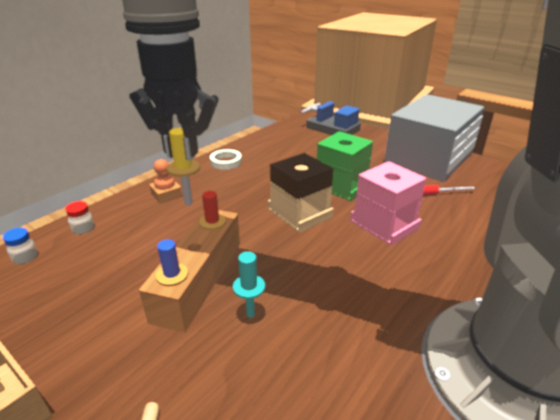

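Call:
drive_tool(series="-9 -4 0 0; -30 -14 0 0; -62 -29 0 0; -100 -47 0 0; -140 -66 0 0; -180 -85 0 0; -215 -101 0 0; -245 -115 0 0; -265 -125 0 0; -276 -130 0 0")

```text
t: 7.2
position: [0.5186, -0.1401, 0.2535]
ee_rot: [0.552, 0.834, -0.001, -0.0]
contact_force: [1.1, -0.5, -1.9]
gripper_width: 0.0262
```

Call:
drive_tool(series="0 0 0 0; 0 0 0 0; 0 0 0 0")

```text
t: 7.5
position: [0.5199, -0.1361, 0.254]
ee_rot: [0.55, 0.835, -0.0, -0.0]
contact_force: [-0.5, 1.4, -1.0]
gripper_width: 0.026
```

```bash
cat > l.py <<'E'
from h import *
import sys
from scipy.spatial.transform import Rotation as R
k=sys.argv[1]
ims=[]
for c in sys.argv[2:]:
    f=arm.grab_frame(c); cv2.imwrite(f"pics/{c}{k}.png",f["image"][:,:,::-1])
    o=arm.observe(); p=o["position"]
    q=p+np.array([0,0,-.087]); print(c,"tip,collar,top",proj(f,[q,q+[0,0,.065],q+[0,0,.131]]).round(1).tolist(),"bore",proj(f,[.5205,-.1375,.125]).round(1))
o=arm.observe(); M=R.from_quat(o["ee_rot"]).as_matrix(); p=o["position"]
print(o["t"],p,M.round(3).tolist(),o["gripper_width"],o["contact_force"])
print("shift mm",1000*M.T@(np.array([.5205,-.1375,p[2]])-p))
E
python3 l.py 5 side wrist
```

```text
side tip,collar,top [[300.9, 148.2], [301.8, 119.3], [302.7, 87.3]] bore [[300.6 165.5]]
wrist tip,collar,top [[280.3, 212.8], [281.0, 247.0], [282.5, 317.8]] bore [[280.  199.9]]
7.6 [ 0.52000592 -0.13629996  0.25416351] [[-0.395, 0.919, -0.0], [0.919, 0.395, 0.0], [0.0, -0.0, -1.0]] 0.0259644582614273 [ 0.56984589  0.28185104 -1.41340652]
shift mm [-1.29760553e+00 -2.03888430e-02 -3.67355803e-04]
```

View pics/side5.png

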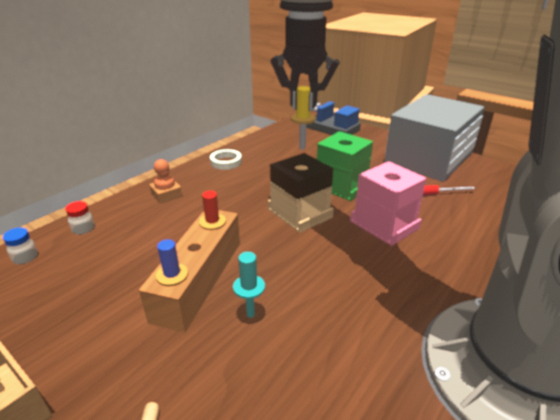

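View pics/wrist5.png

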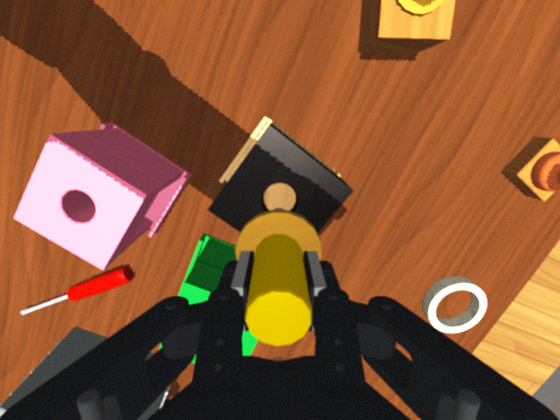

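Call:
drive_tool(series="-1 0 3 0; -1 0 8 0; -1 0 15 0; -1 0 22 0; -1 0 29 0; -1 0 35 0; -1 0 39 0; -1 0 41 0; -1 0 42 0; -1 0 42 0")

```text
t: 8.6
position: [0.5203, -0.1383, 0.2123]
ee_rot: [0.551, 0.835, -0.0, 0.0]
contact_force: [-0.1, 0.4, -1.1]
gripper_width: 0.0258
```

Call:
drive_tool(series="0 0 1 0; 0 0 2 0; 0 0 4 0; 0 0 6 0; 0 0 8 0; 0 0 10 0; 0 0 12 0; 0 0 14 0; 0 0 16 0; 0 0 18 0")

```text
t: 9.6
position: [0.5211, -0.1387, 0.1952]
ee_rot: [0.551, 0.835, 0.0, 0.001]
contact_force: [-1.9, -0.7, 18.1]
gripper_width: 0.0262
```

```bash
python3 l.py 6 side wrist
```

```text
side tip,collar,top [[300.6, 172.2], [301.4, 145.4], [302.3, 115.8]] bore [[300.6 165.5]]
wrist tip,collar,top [[280.1, 212.2], [280.8, 246.2], [282.3, 316.6]] bore [[280.8 218.5]]
9.7 [ 0.52046598 -0.13839278  0.1945103 ] [[-0.394, 0.919, 0.0], [0.919, 0.394, 0.0], [-0.0, 0.0, -1.0]] 0.026305898931888613 [0.02656147 0.76713095 0.91644999]
shift mm [8.07301291e-01 3.82722065e-01 5.52250887e-05]
```

View pics/side6.png

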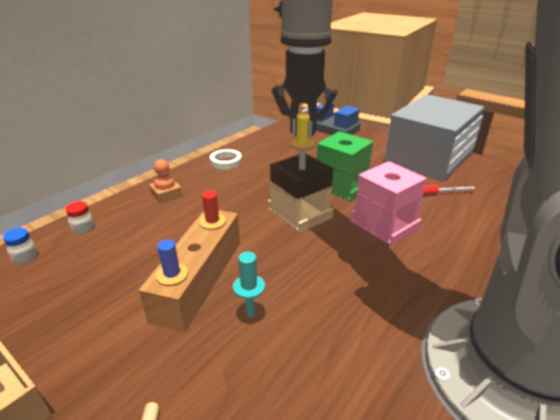

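View pics/wrist6.png

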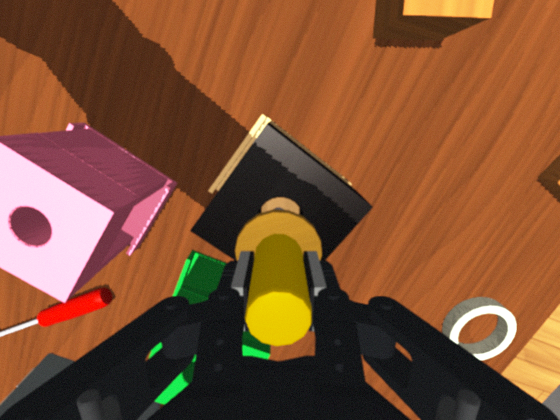

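Call:
drive_tool(series="0 0 2 0; 0 0 4 0; 0 0 7 0; 0 0 9 0; 0 0 11 0; 0 0 13 0; 0 0 15 0; 0 0 17 0; 0 0 19 0; 0 0 21 0")

```text
t: 10.7
position: [0.5203, -0.1383, 0.1731]
ee_rot: [0.551, 0.835, -0.0, -0.0]
contact_force: [-1.2, 0.6, -0.8]
gripper_width: 0.0258
```

Call:
drive_tool(series="0 0 2 0; 0 0 4 0; 0 0 6 0; 0 0 8 0; 0 0 10 0; 0 0 12 0; 0 0 14 0; 0 0 16 0; 0 0 18 0; 0 0 20 0")

```text
t: 11.7
position: [0.5203, -0.1383, 0.1532]
ee_rot: [0.551, 0.835, -0.0, 0.0]
contact_force: [-0.3, -0.1, -0.5]
gripper_width: 0.0258
```

```bash
python3 l.py 7 side
```

```text
side tip,collar,top [[300.2, 188.6], [301.0, 163.0], [301.8, 134.9]] bore [[300.6 165.5]]
11.75 [ 0.52015292 -0.1382242   0.15287324] [[-0.394, 0.919, -0.0], [0.919, 0.394, -0.0], [0.0, -0.0, -1.0]] 0.025974090759232814 [ 0.12884526  0.36189853 -1.97518278]
shift mm [ 5.28968092e-01  6.04258605e-01 -1.50776168e-04]
```

View pics/side7.png

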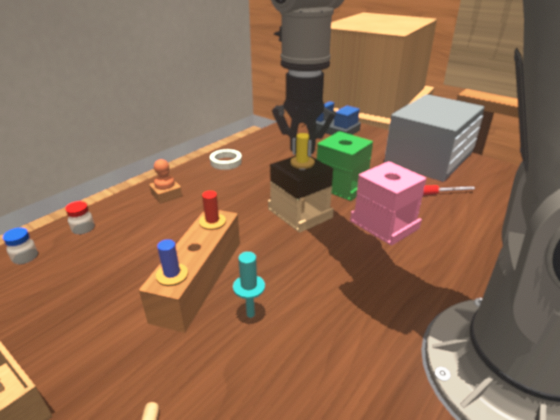

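Call:
drive_tool(series="0 0 0.7 0; 0 0 1.4 0; 0 0 2.1 0; 0 0 2.8 0; 0 0 3.5 0; 0 0 4.2 0; 0 0 4.8 0; 0 0 5.2 0; 0 0 5.6 0; 0 0 5.8 0")

```text
t: 12.75
position: [0.5203, -0.1383, 0.1475]
ee_rot: [0.551, 0.835, -0.0, 0.0]
contact_force: [0.6, -0.1, -1.3]
gripper_width: 0.026
```

Run:
```python
from h import *
f=arm.grab_frame("side"); im=f["image"]
cv2.imwrite("pics/sz8.png",cv2.resize(im[110:240,240:360],None,fx=4.5,fy=4.5,interpolation=cv2.INTER_CUBIC)[:,:,::-1])
for n in ["plug","drift"]: print(n,[(round(d["conf"],2),d["pixel"]) for d in arm.search_frame(n,"side")])
print(arm.observe()["contact_force"],arm.observe()["position"])
```

```text
plug []
drift [(0.86, [301.6, 157.9]), (0.56, [248.2, 284.0])]
[-0.81737652 -0.68546878 -0.80733448] [ 0.52030257 -0.13829628  0.14753395]
```

View pics/sz8.png

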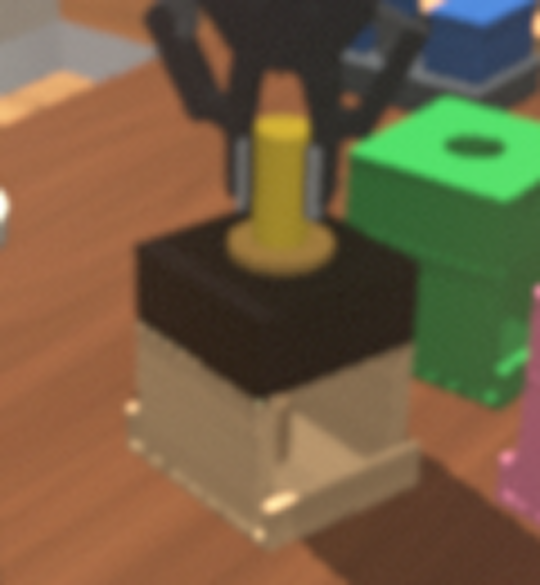

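Call:
drive_tool(series="0 0 0.3 0; 0 0 0.6 0; 0 0 0.9 0; 0 0 1.2 0")

```text
t: 13.3
position: [0.5203, -0.1383, 0.1469]
ee_rot: [0.551, 0.835, 0.0, -0.0]
contact_force: [-7.0, 2.3, 18.0]
gripper_width: 0.0259
```

Call:
drive_tool(series="0 0 -0.4 0; 0 0 -0.4 0; 0 0 -0.4 0")

```text
t: 13.6
position: [0.5203, -0.1383, 0.1469]
ee_rot: [0.551, 0.835, 0.0, 0.0]
contact_force: [-2.1, 1.3, 6.6]
gripper_width: 0.0258
```

```bash
python3 l.py 9 wrist side; python3 -c "
from h import *
print([ (d['conf'],d['pixel']) for c in ('wrist','side') for d in arm.search_frame('plug',c)])"
```

```text
wrist tip,collar,top [[280.4, 212.6], [281.1, 246.7], [282.6, 317.4]] bore [[281.9 245.8]]
side tip,collar,top [[300.1, 190.8], [300.9, 165.4], [301.7, 137.5]] bore [[300.6 165.5]]
13.7 [ 0.52034753 -0.13831962  0.14693869] [[-0.394, 0.919, 0.0], [0.919, 0.394, 0.0], [0.0, 0.0, -1.0]] 0.026109667812053806 [-2.69836809  1.07295104  7.00861643]
shift mm [6.93412599e-01 4.62823325e-01 1.00672676e-04]
[(0.45, [298.5, 202.9])]
```

View pics/wrist9.png

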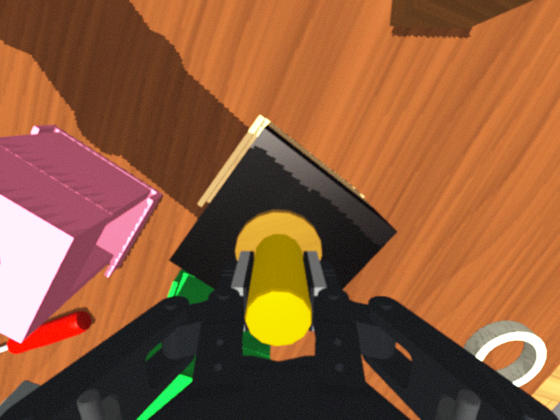

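Run:
```python
from h import *
f=arm.grab_frame("side"); im=f["image"]
print(proj(f,[[.5205,-.1375,.005],[.5205,-.1375,.023],[.5205,-.1375,.041],[.5205,-.1375,.06]]).round(1).tolist())
print([(round(d["conf"],2),d["pixel"],d["mask"].sum(),cv2.boundingRect(d["mask"].astype(np.uint8))) for d in arm.trace("plug","side")])
g=cv2.resize(im[170:240,260:340],None,fx=7,fy=7,interpolation=cv2.INTER_CUBIC); g=np.clip(g*1.3,0,255).astype(np.uint8)
cv2.imwrite("pics/sz10.png",g[:,:,::-1])
```

```text
[[299.3, 211.0], [299.5, 204.5], [299.7, 198.0], [299.9, 190.9]]
[]
```

View pics/sz10.png

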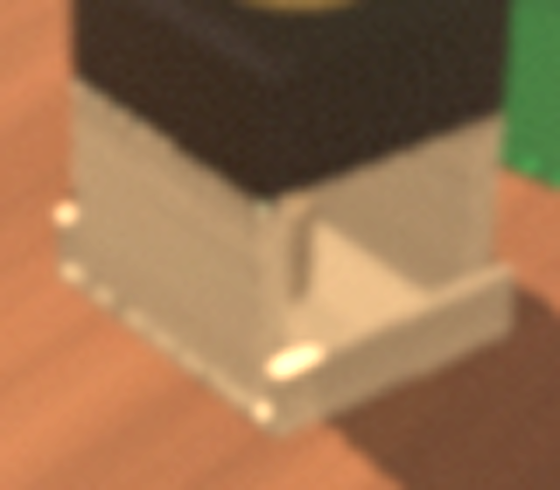

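The dark upright strip at about (303,206) in the side view sits where the right side of a plug standing on the tray would be. The drift's collar is on the plinth, so I can let go.

Call:
drive_tool(series="0 0 0 0; 0 0 0 0; 0 0 0 0; 0 0 0 0; 0 0 0 0; 0 0 0 0; 0 0 0 0; 0 0 0 0; 0 0 0 0; 0 0 0 0", jaw=0)

```text
t: 14.9
position: [0.5203, -0.1383, 0.1467]
ee_rot: [0.551, 0.835, -0.0, 0.0]
contact_force: [0.1, 0.6, 0.5]
gripper_width: 0.0858
```

Call:
drive_tool(series="0 0 -2 0; 0 0 -8 0; 0 0 -18 0; 0 0 -32 0; 0 0 -50 0; 0 0 -70 0; 0 0 -90 0; 0 0 -105 0; 0 0 -115 0; 0 0 -120 0")

```text
t: 15.9
position: [0.5206, -0.1384, 0.2682]
ee_rot: [0.551, 0.835, 0.001, 0.001]
contact_force: [0.7, -0.3, -0.5]
gripper_width: 0.0856
```

```bash
python3 l.py 11 side wrist; python3 -c "
from h import *
for c in ('wrist','side','top'):
  f=arm.grab_frame(c)
  print(c,[ (round(d['conf'],2),d['pixel']) for d in arm.search_frame('plug',c)], proj(f,[[.5203,-.1383,.125],[.5203,-.1383,.191]]).round(1).tolist())"
```

```text
side tip,collar,top [[301.5, 141.7], [302.4, 112.3], [303.3, 79.9]] bore [[300.6 165.5]]
wrist tip,collar,top [[280.0, 212.0], [280.8, 245.9], [282.4, 315.7]] bore [[280.  193.7]]
16.0 [ 0.52044722 -0.13826671  0.26730719] [[-0.394, 0.919, 0.001], [0.919, 0.394, 0.0], [-0.0, 0.001, -1.0]] 0.08546846031508408 [-1.08865446  0.81867604 -0.17029112]
shift mm [6.83945401e-01 3.50493878e-01 1.17585464e-04]
wrist [] [[279.7, 194.7], [280.2, 216.9]]
side [(0.36, [301.0, 203.3])] [[300.9, 165.4], [301.7, 137.5]]
top [] [[348.9, 181.2], [355.6, 174.3]]
```

View pics/side11.png

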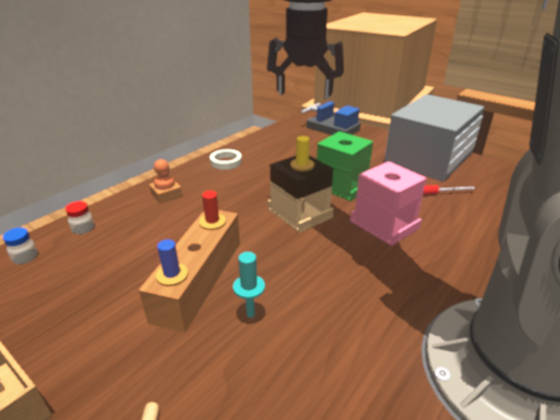

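View pics/wrist11.png

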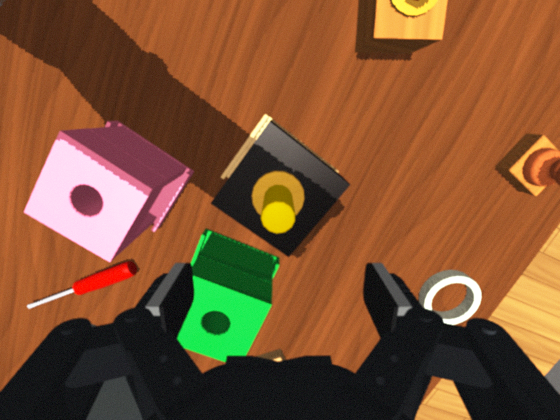

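The drift stands upright with its collar on the plinth. In the side view its top is at (302,138), as predicted, and the gripper is clear of it.

```bash
python3 -c "
from station import arm
print(arm.hand_in())"
```

```text
the job is handed in; nothing more can be done
None
```

The plug is driven out of the black plinth, and I handed the job in at about 16 s, well under the 42 s limit. I took the yellow drift from the middle rack hole, lowered its stem into the bore and pressed it down at about 20 mm/s while holding it. After release the arm went straight up, clear of everything.

**Checks that agreed:**
- **Push force:** it was about 18 N while the plug was moving. It was back near zero by about 33 mm of travel, which fits the bore letting go.
- **Collar on the plinth:** it made contact at the expected height, reading 18 N at that moment.
- **Drift after release:** both the side and wrist pictures show it upright, with its collar on the plinth within a pixel or two of where I predicted.

**Less certain:** the plug on the tray is mostly hidden by the stand's side wall. The side-view network found it at the predicted spot, but only with a confidence of 0.36–0.45, and one trace call there found nothing. With the collar down, the stem's tip is 20 mm below the plinth's underside, so the plug cannot still be in the bore.

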